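# File the loose specimen vials in the free cells of the vial box and snap in its tag

### The arm

A 6-joint arm with a two-finger parallel gripper is mounted at the origin on the work surface. World frame = base frame: x ahead of the robot, y to its left, z up, the work surface at z = 0. Lengths are in m, angles in rad, forces in N, time in s.
With the tool pointing down it reaches from about 0.375 to 0.9 m from the base axis. Payload 3.1 kg.
Tool frame: the origin (TCP) lies at the very end of the fingers, on their centre line; the grasp point (between the pads) lies 19 mm behind it; z points along the fingers, y is the line along which they close (so a half turn about z gives the same grasp; the last joint's range is limited). The gripper opens to 87 mm and grips with 3 to 60 N. Pads are 19 mm wide; open, the fingers measure 117 mm over their backs; the gripper's body (75 mm by 190 mm) begins 51 mm behind the grasp point.
Start: joints at [-1.5, 0.527, 1.433, -0, 1.181, -0.178], TCP at [0.155, -0.606, 0.223] pointing down, gripper open.
Joint ranges: [-3.08, 3.08], [-0.75, 2.2], [0.22, 2.44], [-1.43, 4.57], [0, 2.65], [-2.85, 2.85]. Speed limits (rad/s): [2.79, 2.79, 3.14, 3.14, 3.14, 3.14].

### API

Orientations are given as a unit quaternion [x, y, z, w].
In Python, from rig import status, viewer, robot gives the robot as it stands.
- The arm moves only by the tool arm_command, never from a script. Its arguments are lists of equal length, an entry for each row: "delta_rot": the turn, a rotation vector about the tool's x, y, z in degrees, a list of three; "delta_pos": the shift along the tool's x, y, z in m, a list of three; "gripper": the closure, from -1 (fully open) to 1 (shut). In form: {"delta_rot": [[rx, ry, rz], ...], "delta_pos": [[dx, dy, dz], ...], "gripper": [gripper, ...]}. A call has 1 to 12 rows; each row is the pose to reach, as a shift and turn from the pose commanded when the call began, along the tool's axes at that moment; what a row does not reach only later rows make up. A row lasts 1/12 s, in which the tool goes at most 41.7 mm and 7.16 degrees, less where a joint would pass 70% of its speed; a pose out of reach is approached as far as the arm can. A call with a gripper value outside its range is refused whole. The fingers move at their own pace and stop on an object; "grip_force" is the grip in N (left out, the last holds). Time passes only in rows, so rows that repeat a pose let the fingers close. It gives the time, the measured TCP pose, the force, the opening and the grip force at its end, in the units of the state.
- status.get_obs(): the state, without advancing time (a new reading comes with each control period).
- viewer.camera(name): name is "scene" or "top"; returns a dict with "pixels" (420x560x3 uint8, blue, green, red), "fx", "fy", "cx", "cy" (pixels), "pose" (4x4, takes a point from camera to world coordinates). Camera axes: x right, y down, z forward; pixel columns grow to the right and rows downward; lengths in m; the calibration is good to about 2 mm. A picture is of the moment at which its call begins. There is no depth.
- robot.hand_in(): hands the job in; it is judged then, once.
The state is a dict: "time": time; "q": joint angles; "joint_velocities": joint speeds; "joint_torque": joint torques, N m; "position": TCP position; "tool_rot": TCP orientation; "ft_force": force on the tool from outside, world axes, zero at the start; "moment": the same for the moment, N m; "grip_width": finger opening in m; "grip_force": force on a finger pad.
Only numpy, scipy, OpenCV 4.12 (cv2) and the standard library are available. Lean on these libraries where they do the work, as an engineer would, in place of code of your own. Each camera call takes 0.05 s, during which the arm holds its last target. There are 200 camera calls.

### The job

All cells of the vial box look alike, but some hold a stored vial under a firm cap and others only a dust cap that sinks when pressed: feel for the free cells, and put every loose vial on the bench upright into a free cell of its own, pushed down fully home. When all vials are in, press the metal tag down into the spring clip on the front of the box until it snaps fully home. Do not knock over the beaker, the bottle or the jar.

Things in the scene. Friction and masses are not known exactly. Their poses are not given: they have to be found in the camera images.
- vial_box: White plastic vial box, fixed to the bench: 144 x 144 mm, rim 68 mm high, with a lower ledge along its front (-x) side. Origin: centre of the 144 mm square, at bench level; z up. 3 x 3 square cells, 32 mm wide, centres at -44, 0, +44 mm along the box's x and y, walls 12 mm. There are always at least as many free cells as loose vials; which ones changes.
- cap_mid (a point): Top of the middle cell's cap as the box starts out (73 mm above the bench). All 9 cells show the same blue cap, 28 mm across, standing 5 mm above the rim, on a grey flange. On a taken cell it is firm (gives under 1 mm). On a free one it is a dust cap on a friction slide: sinks at about 3 N, stays where left, stops hard 52 mm down. No difference can be seen.
- clip (a point): Spring clip on the box's front ledge: channel 18 mm wide, 60 long, along this point's y, open above and at its ends, between steel cheeks. Point: middle of the channel's floor, 90 mm in front of the box's centre, 48 mm above the bench. Cheek tops 22 mm above it, the ledge past the ends 2 mm below it. The tag's bar drops in between the cheeks.
- clip_roller (a point): Mid-way between the clip's two sprung rollers, 15 mm above the channel's floor. The rollers (8 mm thick) stand 3 mm into the channel from either side, 12 mm apart. The tag's bar must be forced down between them with about 7 to 12 N; they then snap in over it and hold it on the floor. A bar only resting on them is about 13 mm too high.
- tag_mid (a point): Loose, bottom-heavy metal tag standing on the bench; point 28 mm above its underside. Bar of 16 mm diameter along its y at the bottom, end plates 26 (x) x 5 x 16 mm (z), 66 mm apart inside. On the bar an upright plate 8 mm thick (x), 44 wide (y), top 56 mm above the underside: grip it there. Home: underside on the channel floor, point 28 mm above the clip point; either way round.
- vial0_mid (a point): A loose amber glass vial with a blue screw cap, standing on the bench (may be absent in this start), bottom-heavy: 60 mm tall, 26 mm across, its cap (24 mm across) the top 16 mm. The point is at its centre, 30 mm up; z along the vial towards the cap. Fully home in a free cell it stands on the sunk dust cap with its top 13 mm above the box's rim, the point 51 mm above the bench.
- vial1_mid (a point): A loose amber glass vial with a blue screw cap, standing on the bench (may be absent in this start), bottom-heavy: 60 mm tall, 26 mm across, its cap (24 mm across) the top 16 mm. The point is at its centre, 30 mm up; z along the vial towards the cap. Fully home in a free cell it stands on the sunk dust cap with its top 13 mm above the box's rim, the point 51 mm above the bench.
- vial2_mid (a point): A loose amber glass vial with a blue screw cap, standing on the bench (may be absent in this start), bottom-heavy: 60 mm tall, 26 mm across, its cap (24 mm across) the top 16 mm. The point is at its centre, 30 mm up; z along the vial towards the cap. Fully home in a free cell it stands on the sunk dust cap with its top 13 mm above the box's rim, the point 51 mm above the bench.
- vial3_mid (a point): A loose amber glass vial with a blue screw cap, standing on the bench (may be absent in this start), bottom-heavy: 60 mm tall, 26 mm across, its cap (24 mm across) the top 16 mm. The point is at its centre, 30 mm up; z along the vial towards the cap. Fully home in a free cell it stands on the sunk dust cap with its top 13 mm above the box's rim, the point 51 mm above the bench.
- vial4_mid (a point): A loose amber glass vial with a blue screw cap, standing on the bench (may be absent in this start), bottom-heavy: 60 mm tall, 26 mm across, its cap (24 mm across) the top 16 mm. The point is at its centre, 30 mm up; z along the vial towards the cap. Fully home in a free cell it stands on the sunk dust cap with its top 13 mm above the box's rim, the point 51 mm above the bench.
- beaker: An open glass beaker, 70 mm across, 90 mm high, to the robot's left. A bystander; origin at its foot, z up.
- bottle: A plastic bottle, 60 mm across, 170 mm high, to the robot's right. A bystander; origin at its foot, z up.
- jar: An amber glass jar, 64 mm across, 80 mm high, to the robot's right. A bystander; origin at its foot, z up.
Not all that is in view belongs to the job. Leave any red look-alike of the part that bears vial0_mid alone. What is shaped like the part that bears vial3_mid but turquoise is not meant.

How it is judged:
By the outcome, as a careful person would: the job done as asked, in the order asked, and still so for the second after the job is handed in, with the robot touching nothing.
Of vial0, vial1, vial2, vial3, vial4 only 3 to 5 are there at a start; the rules pass over those that are not, and their reading is None.
At some moment in a run one of vial0, vial1, vial2, vial3, vial4, tag may be knocked a few centimetres aside while the robot is not near it.
It also fails if it takes over 210 s, if anything falls off the work surface, if the arm or the gripper's body presses on something with over 40 N, if the wrist force passes 120 N, or if a joint passes its speed limit or range.

## Working session

There is one attempt and no reset: what is moved stays moved. The work goes in short steps, Python scripts to look and compute and a tool call to move; the robot and the scene stay as the last step left them, time stands still between calls to the robot, and variables do not carry over. Pictures are saved under pics/ and viewed, at most 14 in all, crops included, and the job is handed in when it is done.

Besides the shell and the picture viewer there is one more tool, called by a JSON object that holds its "fn" and its "kwargs". arm_command: Moves the arm, as the interface text tells. Its arguments: {"type":"object","properties":{"delta_rot":{"type":"array","items":{"type":"array","items":{"type":"number"}}},"delta_pos":{"type":"array","items":{"type":"array","items":{"type":"number"}}},"gripper":{"type":"array","items":{"type":"number"}},"grip_force":{"type":"number"}},"required":["delta_rot","delta_pos","gripper"]}

```bash
mkdir -p pics; ls; python3 - <<'E'
from rig import status, viewer, robot
import cv2,numpy as np,pickle
o=status.get_obs()
for k,v in o.items(): print(k,np.round(v,3))
for n in("scene","top"):
    c=viewer.camera(n); pickle.dump(c,open(f"pics/{n}0.pkl","wb"))
    cv2.imwrite(f"pics/{n}0.png",c["pixels"]); print(n,c["fx"],c["fy"],c["cx"],c["cy"],np.round(c["pose"],3))
E
```

```text
pics
time 0.0
q [-1.5    0.528  1.434 -0.     1.181 -0.178]
joint_velocities [ 0.    -0.001  0.001  0.     0.    -0.002]
joint_torque [ 1.0000e-03 -4.4003e+01 -1.7659e+01  6.3000e-02  5.8000e-02 -0.0000e+00]
position [ 0.154 -0.605  0.222]
tool_rot [ 0.992  0.125  0.    -0.001]
ft_force [ 0.197 -0.115  0.186]
moment [0.021 0.037 0.028]
grip_force 0.0
grip_width 0.087
scene 450.88382187632635 450.88382187632635 273.96388375262154 210.46173728683294 [[ 0.186  0.727 -0.661  1.241]
 [ 0.982 -0.136  0.127 -0.153]
 [ 0.002 -0.673 -0.739  0.888]
 [ 0.     0.     0.     1.   ]]
top 397.24096789320146 397.24096789320146 277.0695350740224 210.44670071418577 [[ 0.008 -0.977  0.214  0.313]
 [-1.    -0.007  0.005 -0.011]
 [-0.004 -0.214 -0.977  0.96 ]
 [ 0.     0.     0.     1.   ]]
```

View pics/scene0.png

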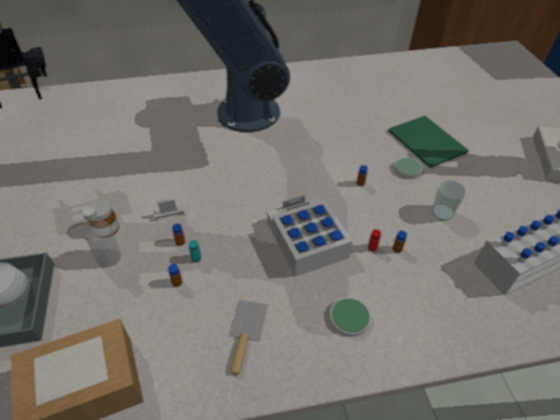

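View pics/top0.png

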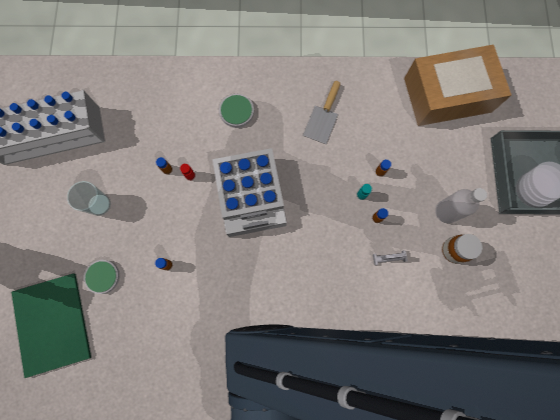

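The scene shows four amber vials with blue caps: top view (163,165), (163,264), (384,167), (381,215). The red one at (188,172) and the turquoise one at (365,191) are look-alikes to leave alone. The box is at (250,185) with its clip at (255,222), and the tag is at (391,257). Next I measure them and make enlarged crops.

```bash
cat > h.py <<'E'
import numpy as np,cv2
from rig import status,viewer,robot
def ray(c,u,v):
    d=np.array([(u-c["cx"])/c["fx"],(v-c["cy"])/c["fy"],1.]);P=np.array(c["pose"])
    return P[:3,3],P[:3,:3]@d
def plane(c,u,v,z):
    o,d=ray(c,u,v);return o+d*(z-o[2])/d[2]
def tri(c1,p1,c2,p2):
    A=[];b=[]
    for c,p in((c1,p1),(c2,p2)):
        o,d=ray(c,*p);d=d/np.linalg.norm(d);M=np.eye(3)-np.outer(d,d);A.append(M);b.append(M@o)
    return np.linalg.solve(sum(A),sum(b))
def proj(c,X):
    P=np.array(c["pose"]);p=P[:3,:3].T@(np.array(X)-P[:3,3])
    return c["fx"]*p[0]/p[2]+c["cx"],c["fy"]*p[1]/p[2]+c["cy"]
def blobs(c,lo,hi,amin=12,amax=600):
    h=cv2.cvtColor(c["pixels"],cv2.COLOR_BGR2HSV);m=cv2.inRange(h,np.array(lo),np.array(hi))
    n,l,s,ct=cv2.connectedComponentsWithStats(m)
    return [(ct[i],s[i,4]) for i in range(1,n) if amin<=s[i,4]<=amax]
BL=((108,140,60),(125,255,255))
def caps(c,z=0.053,**k):
    return [(plane(c,*p,z),p,a) for p,a in blobs(c,*BL,**k)]
E
python3 - <<'E'
from h import *
import pickle
C={n:pickle.load(open(f"pics/{n}0.pkl","rb")) for n in("scene","top")}
B={n:blobs(C[n],*BL) for n in C}
for p,a in B["top"]:
    best=None
    for q,b in B["scene"]:
        X=tri(C["top"],p,C["scene"],q); e=np.hypot(*(np.array(proj(C["top"],X))-p))
        if e<3 and 0.03<X[2]<0.1: best=(np.round(X,4),np.round(q),b,round(e,1)); print(np.round(p,1),a,*best,np.round(plane(C["top"],*p,.053),4))
t=C["top"]["pixels"];s=C["scene"]["pixels"]
f=lambda i,x,y,w,h,k:cv2.resize(i[y:y+h,x:x+w],None,fx=k,fy=k,interpolation=cv2.INTER_CUBIC)
cv2.imwrite("pics/cropA.png",np.vstack([np.hstack([f(t,145,145,70,50,5.7142)[:285,:400],f(t,350,150,70,50,5.7142)[:285,:400]]),np.hstack([f(t,360,235,70,50,5.7142)[:285,:400],f(s,140,190,70,50,5.7142)[:285,:400]])]))
cv2.imwrite("pics/cropB.png",f(t,205,145,90,100,6))
E
```

```text
[ 52.  119.5] 74 [0.7328 0.5424 0.0569] [526. 253.] 66 2.8 [0.737  0.5516 0.053 ]
[ 34.9 123.4] 74 [0.7222 0.5836 0.057 ] [540. 247.] 65 2.6 [0.7263 0.5926 0.053 ]
[ 17.3 127.2] 79 [0.7115 0.6245 0.0579] [553. 240.] 63 2.7 [0.716  0.6345 0.053 ]
[262.  160.4] 104 [0.6286 0.0306 0.0687] [302. 246.] 82 0.2 [0.6342 0.0317 0.053 ]
[161.  162.3] 80 [0.6282 0.275  0.0514] [401. 236.] 65 0.1 [0.6277 0.2746 0.053 ]
[243.8 163.9] 103 [0.6196 0.0734 0.0688] [319. 240.] 79 0.1 [0.625  0.0752 0.053 ]
[385.4 164.4] 80 [ 0.6264 -0.2646  0.0521] [173. 269.] 77 0.0 [ 0.6261 -0.2643  0.053 ]
[225.4 167.4] 110 [0.6109 0.1166 0.0683] [336. 235.] 79 0.2 [0.6161 0.1192 0.053 ]
[265.7 178. ] 106 [0.5854 0.0214 0.0685] [294. 232.] 74 0.1 [0.5902 0.0222 0.053 ]
[247.1 181.5] 107 [0.5767 0.0649 0.068 ] [311. 227.] 77 0.1 [0.5812 0.0664 0.053 ]
[228.6 185. ] 106 [0.5677 0.1075 0.0685] [327. 222.] 73 0.1 [0.5722 0.1099 0.053 ]
[269.2 195.9] 110 [0.5422 0.0126 0.0683] [287. 219.] 70 0.1 [0.5462 0.0132 0.053 ]
[250.5 199.5] 111 [0.5334 0.0558 0.068 ] [303. 214.] 72 0.1 [0.5372 0.0571 0.053 ]
[231.8 203.1] 108 [0.5247 0.0989 0.0678] [319. 210.] 68 0.1 [0.5283 0.101  0.053 ]
[382.1 213.2] 84 [ 0.5069 -0.2512  0.0512] [177. 228.] 62 0.0 [ 0.5065 -0.2507  0.053 ]
[160.4 262.6] 86 [0.388  0.2589 0.0516] [363. 169.] 45 0.2 [0.3879 0.2589 0.053 ]
```

View pics/cropA.png

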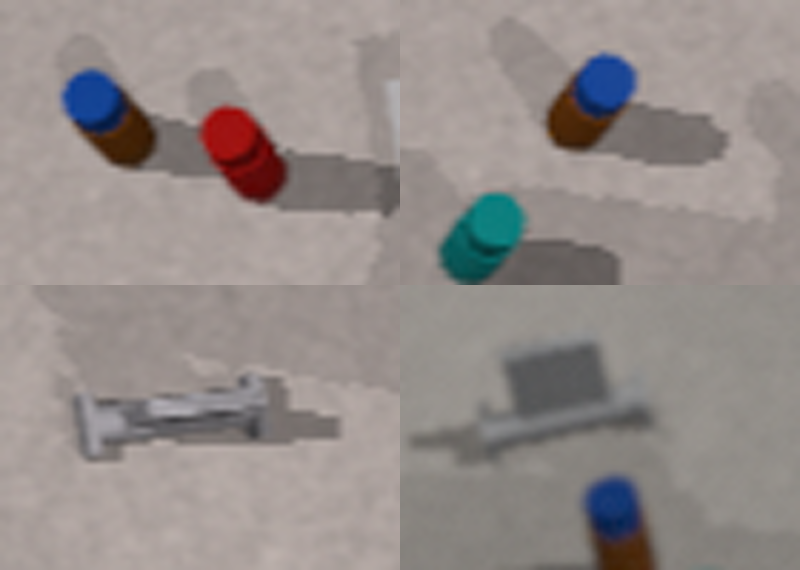

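View pics/cropB.png

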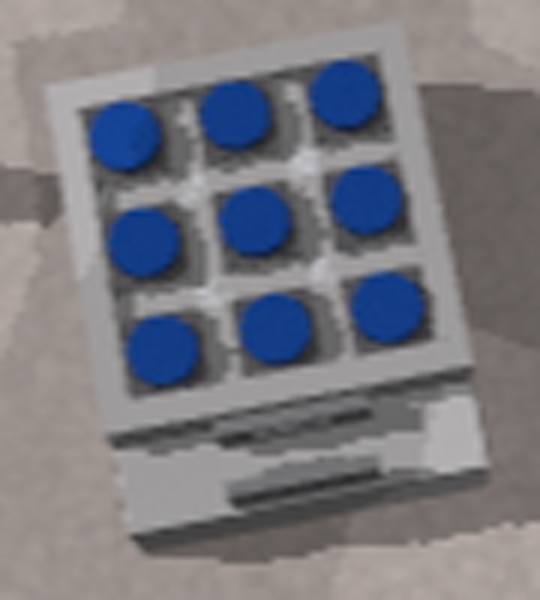

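The crops confirm it: the vials at (163,165) and (384,167) have amber bodies and blue caps, so they are meant. Their neighbours at (188,172) and (365,191) are all red and all turquoise, so they are not. The tag stands with its plate up at about (391,257), and the clip is in front of the box. I add a move helper and measure the tag.

```bash
cat >> h.py <<'E'
from scipy.spatial.transform import Rotation as R
BC=np.array([.577,.0645]);BY=11.8
def cell(i,j):
    a=np.radians(BY);return BC+np.array([[np.cos(a),-np.sin(a)],[np.sin(a),np.cos(a)]])@(np.array([i,j])*1.0)
def go(p,yaw):
    o=status.get_obs();M=R.from_quat(o["tool_rot"])
    T=R.from_euler("z",yaw,degrees=True)*R.from_euler("x",180,degrees=True)
    print("dpos",np.round(M.inv().apply(np.array(p)-o["position"]),4),"drot",np.round((M.inv()*T).as_rotvec(degrees=True),2),"q",np.round(o["q"],2),"t",o["time"])
E
python3 - <<'E'
from h import *
import pickle
go([*cell(.044,.044),.09],BY)
for i in(.044,0,-.044): print([np.round(cell(i,j),4) for j in (.044,0,-.044)])
C={n:pickle.load(open(f"pics/{n}0.pkl","rb")) for n in("scene","top")}
# tag: end plates in crop px (95,427)&(258,400) at ~z .010; top-of-plate in scene crop corners
k=5.7142
t=lambda u,v:(360+u/k,235+(v-285)/k)
s=lambda u,v:(140+(u-400)/k,190+(v-285)/k)
print("ends top z.012",plane(C["top"],*t(95,425),.012),plane(C["top"],*t(256,405),.012))
print("ends scene",plane(C["scene"],*s(487,428),.012),plane(C["scene"],*s(645,398),.012))
print("plate top corners scene z.056",plane(C["scene"],*s(503,355),.056),plane(C["scene"],*s(600,343),.056))
# firm check of clip in top
E
```

```text
dpos [ 0.6207 -0.5859  0.133 ] drot [-0.11 -0.02  2.51] q [-1.5   0.53  1.43 -0.    1.18 -0.18] t 0.1
[array([0.6111, 0.1166]), array([0.6201, 0.0735]), array([0.6291, 0.0304])]
[array([0.568 , 0.1076]), array([0.577 , 0.0645]), array([0.586 , 0.0214])]
[array([0.5249, 0.0986]), array([0.5339, 0.0555]), array([0.5429, 0.0124])]
ends top z.012 [ 0.40259521 -0.24296159  0.012     ] [ 0.41142472 -0.31036434  0.012     ]
ends scene [ 0.41606492 -0.30901203  0.012     ] [ 0.41068447 -0.23738156  0.012     ]
plate top corners scene z.056 [ 0.41471913 -0.29367534  0.056     ] [ 0.41522081 -0.25109636  0.056     ]
```

{"fn": "arm_command", "kwargs": {"delta_rot": [[0,0,2.5],[0,0,2.5],[0,0,2.5],[0,0,2.5],[0,0,2.5],[0,0,2.5],[0,0,2.5],[0,0,2.5],[0,0,2.5],[0,0,2.5],[0,0,2.5],[0,0,2.5]], "delta_pos": [[0.621,-0.586,0.0],[0.621,-0.586,0.0],[0.621,-0.586,0.0],[0.621,-0.586,0.0],[0.621,-0.586,0.0],[0.621,-0.586,0.0],[0.621,-0.586,0.0],[0.621,-0.586,0.0],[0.621,-0.586,0.0],[0.621,-0.586,0.0],[0.621,-0.586,0.0],[0.621,-0.586,0.0]], "gripper": [1,1,1,1,1,1,1,1,1,1,1,1], "grip_force": 15}}

```text
time: 1.1
position: [0.4225, -0.1811, 0.2225]
tool_rot: [0.995, 0.103, -0.0, -0.0]
ft_force: [0.2, -0.6, -0.5]
grip_width: 0.015
grip_force: 0.0
```

```bash
python3 -c "
from h import *
go([*cell(.044,.044),.09],BY)"
```

```text
dpos [ 0.2454 -0.2529  0.1325] drot [-0.02  0.01 -0.01] q [-0.65  0.31  1.83 -0.    1.    0.72] t 1.1
```

{"fn": "arm_command", "kwargs": {"delta_rot": [[0,0,0],[0,0,0],[0,0,0],[0,0,0],[0,0,0],[0,0,0],[0,0,0],[0,0,0],[0,0,0],[0,0,0],[0,0,0],[0,0,0]], "delta_pos": [[0.245,-0.253,0.0],[0.245,-0.253,0.05],[0.245,-0.253,0.08],[0.245,-0.253,0.12],[0.245,-0.253,0.12],[0.245,-0.253,0.12],[0.245,-0.253,0.12],[0.245,-0.253,0.12],[0.245,-0.253,0.12],[0.245,-0.253,0.12],[0.245,-0.253,0.12],[0.245,-0.253,0.12]], "gripper": [1,1,1,1,1,1,1,1,1,1,1,1]}}

```text
time: 2.1
position: [0.6093, 0.1146, 0.102]
tool_rot: [0.995, 0.103, -0.001, 0.0]
ft_force: [0.4, -0.0, 0.1]
grip_width: 0.0005
grip_force: 0.0
```

```bash
python3 -c "
from h import *
go([*cell(.044,.044),.073],BY);print(status.get_obs()['ft_force'])"
```

```text
dpos [ 0.0022 -0.0016  0.029 ] drot [0.   0.11 0.06] q [ 0.01  0.67  1.54 -0.    0.93  1.37] t 2.1
[ 0.36618632 -0.00625908  0.12855576]
```

{"fn": "arm_command", "kwargs": {"delta_rot": [[0,0,0],[0,0,0],[0,0,0],[0,0,0],[0,0,0],[0,0,0]], "delta_pos": [[0.002,-0.0015,0.02],[0.002,-0.0015,0.025],[0.002,-0.0015,0.028],[0.002,-0.0015,0.03],[0.002,-0.0015,0.031],[0.002,-0.0015,0.031]], "gripper": [1,1,1,1,1,1]}}

```text
time: 2.6
position: [0.6119, 0.1159, 0.0722]
tool_rot: [0.995, 0.102, 0.0, 0.0]
ft_force: [-0.3, 0.1, -0.2]
grip_width: 0.0009
grip_force: 0.0
```

{"fn": "arm_command", "kwargs": {"delta_rot": [[0,0,0],[0,0,0],[0,0,0],[0,0,0]], "delta_pos": [[0,0,0.001],[0,0,0.002],[0,0,0.003],[0,0,0.003]], "gripper": [1,1,1,1]}}

```text
time: 2.93
position: [0.6123, 0.1163, 0.0688]
tool_rot: [0.995, 0.103, 0.001, 0.0]
ft_force: [-0.4, -1.2, 3.4]
grip_width: 0.001
grip_force: 1.2
```

{"fn": "arm_command", "kwargs": {"delta_rot": [[0,0,0],[0,0,0],[0,0,0],[0,0,0],[0,0,0],[0,0,0],[0,0,0]], "delta_pos": [[0,0,-0.015],[0,0.022,-0.015],[0,0.044,-0.012],[0,0.044,-0.006],[0,0.044,-0.003],[0,0.044,-0.0015],[0,0.044,-0.001]], "gripper": [1,1,1,1,1,1,1]}}

```text
time: 3.52
position: [0.6208, 0.0739, 0.0693]
tool_rot: [0.995, 0.103, 0.0, 0.0]
ft_force: [0.4, -0.8, 3.1]
grip_width: 0.0004
grip_force: 1.2
```

Free at (44,0): 3.1 N, and it sank 4 mm. Next is (44,-44).

{"fn": "arm_command", "kwargs": {"delta_rot": [[0,0,0],[0,0,0],[0,0,0],[0,0,0],[0,0,0],[0,0,0],[0,0,0]], "delta_pos": [[0,0,-0.015],[0,0.022,-0.015],[0,0.044,-0.012],[0,0.044,-0.006],[0,0.044,-0.003],[0,0.044,-0.001],[0,0.044,0]], "gripper": [1,1,1,1,1,1,1]}}

```text
time: 4.1
position: [0.63, 0.0299, 0.0733]
tool_rot: [0.995, 0.104, 0.0, 0.002]
ft_force: [-6.0, -5.4, 27.9]
grip_width: 0.0002
grip_force: 14.1
```

{"fn": "arm_command", "kwargs": {"delta_rot": [[0,0,0],[0,0,0],[0,0,0],[0,0,0],[0,0,0],[0,0,0],[0,0,0]], "delta_pos": [[0,0,-0.017],[-0.022,0,-0.017],[-0.044,0,-0.012],[-0.044,0,-0.006],[-0.044,0,-0.003],[-0.044,0,-0.0015],[-0.044,0,-0.0015]], "gripper": [1,1,1,1,1,1,1]}}

```text
time: 4.68
position: [0.5816, 0.0234, 0.0733]
tool_rot: [0.995, 0.104, -0.006, -0.001]
ft_force: [-13.3, 0.4, 27.1]
grip_width: 0.0009
grip_force: 13.4
```

{"fn": "arm_command", "kwargs": {"delta_rot": [[0,0,0],[0,0,0],[0,0,0],[0,0,0],[0,0,0],[0,0,0],[0,0,0]], "delta_pos": [[0,0,-0.016],[0,-0.022,-0.016],[0,-0.044,-0.012],[0,-0.044,-0.006],[0,-0.044,-0.003],[0,-0.044,-0.001],[0,-0.044,-0.0005]], "gripper": [1,1,1,1,1,1,1]}}

```text
time: 5.27
position: [0.5777, 0.0646, 0.0708]
tool_rot: [0.995, 0.103, -0.0, -0.0]
ft_force: [-0.1, 0.9, 2.5]
grip_width: 0.0001
grip_force: 0.9
```

{"fn": "arm_command", "kwargs": {"delta_rot": [[0,0,0],[0,0,0],[0,0,0],[0,0,0],[0,0,0],[0,0,0],[0,0,0]], "delta_pos": [[0,0,-0.016],[0,-0.022,-0.016],[0,-0.044,-0.012],[0,-0.044,-0.006],[0,-0.044,-0.003],[0,-0.044,-0.0005],[0,-0.044,0]], "gripper": [1,1,1,1,1,1,1]}}

```text
time: 5.85
position: [0.5685, 0.1073, 0.0733]
tool_rot: [0.995, 0.102, -0.0, -0.001]
ft_force: [-5.2, 3.5, 20.0]
grip_width: 0.0002
grip_force: 9.8
```

Firm. Next is (-44,44).

{"fn": "arm_command", "kwargs": {"delta_rot": [[0,0,0],[0,0,0],[0,0,0],[0,0,0],[0,0,0],[0,0,0],[0,0,0],[0,0,0]], "delta_pos": [[0,0,-0.016],[-0.022,0,-0.016],[-0.044,0,-0.014],[-0.044,0,-0.012],[-0.044,0,-0.006],[-0.044,0,-0.003],[-0.044,0,-0.0005],[-0.044,0,0]], "gripper": [1,1,1,1,1,1,1,1]}}

```text
time: 6.52
position: [0.527, 0.0978, 0.071]
tool_rot: [0.995, 0.103, 0.001, 0.0]
ft_force: [0.5, -1.2, 2.1]
grip_width: 0.0006
grip_force: 1.2
```

```bash
python3 -c "
from h import *
go([.629,.275,.13],BY+45)"
```

```text
dpos [ 0.1362 -0.1525 -0.059 ] drot [ 7.000e-02 -3.000e-02 -4.499e+01] q [-0.02  0.64  1.78 -0.    0.72  1.34] t 6.5167
```

{"fn": "arm_command", "kwargs": {"delta_rot": [[0,0,0],[0,0,-7],[0,0,-14],[0,0,-21],[0,0,-28],[0,0,-35],[0,0,-42],[0,0,-45],[0,0,-45],[0,0,-45]], "delta_pos": [[0,0,-0.04],[0,0,-0.059],[0.136,-0.1525,-0.059],[0.136,-0.1525,-0.059],[0.136,-0.1525,-0.059],[0.136,-0.1525,-0.059],[0.136,-0.1525,-0.059],[0.136,-0.1525,-0.059],[0.136,-0.1525,-0.059],[0.136,-0.1525,-0.059]], "gripper": [1,1,1,1,1,-0.15,-0.15,-0.15,-0.15,-0.15]}}

```text
time: 7.35
position: [0.627, 0.2758, 0.1297]
tool_rot: [0.88, 0.475, -0.001, -0.0]
ft_force: [0.3, -0.9, -0.6]
grip_width: 0.026
grip_force: 0.0
```

```bash
python3 - <<'E'
from h import *
go([.629,.275,.021],BY+45)
c=viewer.camera("top")
for X,p,a in caps(c): print(np.round(X,4),np.round(p),a)
print(status.get_obs()["grip_width"])
cv2.imwrite("pics/t1.png",c["pixels"])
E
```

```text
dpos [0.0005 0.0022 0.1087] drot [-0.05  0.08 -0.03] q [ 0.25  0.71  1.35 -0.    1.08  0.83] t 7.35
[0.7714 0.6533 0.053 ] [ 13. 106.] 42
[0.7536 0.6802 0.053 ] [  1. 113.] 22
[0.7046 0.6707 0.053 ] [  2. 131.] 35
[0.6341 0.0316 0.053 ] [262. 160.] 105
[0.6275 0.2744 0.053 ] [161. 162.] 82
[0.6236 0.0748 0.053 ] [244. 164.] 104
[ 0.6259 -0.2642  0.053 ] [385. 164.] 79
[0.6144 0.1187 0.053 ] [226. 168.] 103
[0.5901 0.0225 0.053 ] [266. 178.] 105
[0.5802 0.0662 0.053 ] [247. 182.] 106
[0.5722 0.1102 0.053 ] [228. 185.] 106
[0.5462 0.0136 0.053 ] [269. 196.] 107
[0.5372 0.0573 0.053 ] [250. 199.] 113
[0.5278 0.1008 0.053 ] [232. 203.] 110
[ 0.5063 -0.2509  0.053 ] [382. 213.] 87
[0.3878 0.2588 0.053 ] [160. 263.] 85
0.029890055240379593
```

View pics/t1.png

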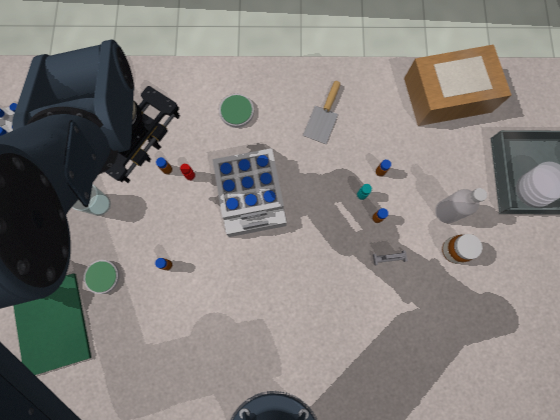

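The top view shows the gripper arriving over the vial at (161,162), with nothing disturbed.

{"fn": "arm_command", "kwargs": {"delta_rot": [[0,0,0],[0,0,0],[0,0,0],[0,0,0],[0,0,0],[0,0,0],[0,0,0],[0,0,0],[0,0,0],[0,0,0],[0,0,0],[0,0,0]], "delta_pos": [[0,0.002,0],[0,0.002,0],[0,0.002,0],[0,0.002,0.03],[0,0.002,0.06],[0,0.002,0.09],[0,0.002,0.107],[0,0.002,0.108],[0,0.002,0.108],[0,0.002,0.108],[0,0.002,0.108],[0,0.002,0.108]], "gripper": [-0.15,-0.15,-0.15,-0.15,-0.15,-0.15,-0.15,-0.15,1,1,1,1], "grip_force": 15}}

```text
time: 8.4
position: [0.6306, 0.2748, 0.0247]
tool_rot: [0.88, 0.476, 0.002, 0.0]
ft_force: [-1.1, 0.3, -0.5]
grip_width: 0.031
grip_force: 0.0
```

{"fn": "arm_command", "kwargs": {"delta_rot": [[0,0,0],[0,0,0],[0,0,0],[0,0,0],[0,0,0],[0,0,0],[0,0,0],[0,0,0]], "delta_pos": [[0,0,0],[0,0,0],[0,0,0],[0,0,-0.03],[0,0,-0.07],[0,0,-0.11],[0,0,-0.11],[0,0,-0.11]], "gripper": [1,1,1,1,1,1,1,1]}}

```text
time: 9.07
position: [0.6313, 0.2751, 0.1361]
tool_rot: [0.88, 0.476, 0.003, 0.001]
ft_force: [-0.5, -0.4, -1.0]
grip_width: 0.0254
grip_force: 15.0
```

```bash
python3 -c "
from h import *
go([*cell(.044,.044),.13],BY+45)"
```

```text
dpos [-0.1438  0.0698  0.0057] drot [ 0.28 -0.3   0.02] q [ 0.25  0.71  1.34 -0.    1.09  0.83] t 9.0667
```

{"fn": "arm_command", "kwargs": {"delta_rot": [[0,0,0],[0,0,0],[0,0,0],[0,0,0],[0,0,0],[0,0,0],[0,0,0],[0,0,0]], "delta_pos": [[-0.144,0.07,0.0],[-0.144,0.07,0.0],[-0.144,0.07,0.0],[-0.144,0.07,0.005],[-0.144,0.07,0.005],[-0.144,0.07,0.005],[-0.144,0.07,0.005],[-0.144,0.07,0.005]], "gripper": [1,1,1,1,1,1,1,1]}}

```text
time: 9.73
position: [0.6086, 0.1168, 0.1267]
tool_rot: [0.879, 0.476, -0.0, -0.0]
ft_force: [0.5, 0.8, -0.5]
grip_width: 0.0259
grip_force: 15.0
```

```bash
python3 -c "
from h import *
go([*cell(.044,.044),.076],BY+45)"
```

```text
dpos [0.0012 0.0023 0.0507] drot [-0.07  0.02  0.07] q [0.01 0.64 1.53 0.   0.98 0.59] t 9.7333
```

{"fn": "arm_command", "kwargs": {"delta_rot": [[0,0,0],[0,0,0],[0,0,0],[0,0,0],[0,0,0],[0,0,0],[0,0,0],[0,0,0],[0,0,0],[0,0,0],[0,0,0]], "delta_pos": [[0.001,0.002,0.0],[0.001,0.002,0.01],[0.001,0.002,0.02],[0.001,0.002,0.025],[0.001,0.002,0.03],[0.001,0.002,0.035],[0.001,0.002,0.04],[0.001,0.002,0.045],[0.001,0.002,0.05],[0.001,0.002,0.052],[0.001,0.002,0.052]], "gripper": [1,1,1,1,1,1,1,1,1,1,1]}}

```text
time: 10.65
position: [0.6111, 0.1153, 0.0749]
tool_rot: [0.88, 0.476, -0.0, 0.0]
ft_force: [-0.7, 0.2, -0.7]
grip_width: 0.0253
grip_force: 15.0
```

{"fn": "arm_command", "kwargs": {"delta_rot": [[0,0,0],[0,0,0],[0,0,0],[0,0,0],[0,0,0],[0,0,0],[0,0,0],[0,0,0],[0,0,0],[0,0,0],[0,0,0],[0,0,0]], "delta_pos": [[0,0,0.0],[0,0,0.0],[0,0,0.0],[0,0,-0.02],[0,0,-0.05],[0,0,-0.055],[0,0,-0.055],[0,0,-0.055],[0,0,-0.055],[0,0,-0.055],[0,0,-0.055],[0,0,-0.055]], "gripper": [0.1,0.1,0.1,0.1,0.1,1,1,1,1,1,1,1]}}

```text
time: 11.65
position: [0.6106, 0.1154, 0.1296]
tool_rot: [0.88, 0.476, -0.001, -0.0]
ft_force: [0.0, 0.1, -0.5]
grip_width: 0.0028
grip_force: 0.0
```

```bash
python3 - <<'E'
from h import *
go([*cell(.044,.044),.081],BY+45)
c=viewer.camera("scene")
print(status.get_obs()["grip_width"])
cv2.imwrite("pics/s2.png",cv2.resize(c["pixels"][150:290,220:430],None,fx=3.5,fy=3.5))
E
```

```text
dpos [ 0.0013 -0.0002  0.0486] drot [-0.08  0.06  0.01] q [0.01 0.64 1.52 0.   0.98 0.59] t 11.65
0.002421010943788014
```

View pics/s2.png

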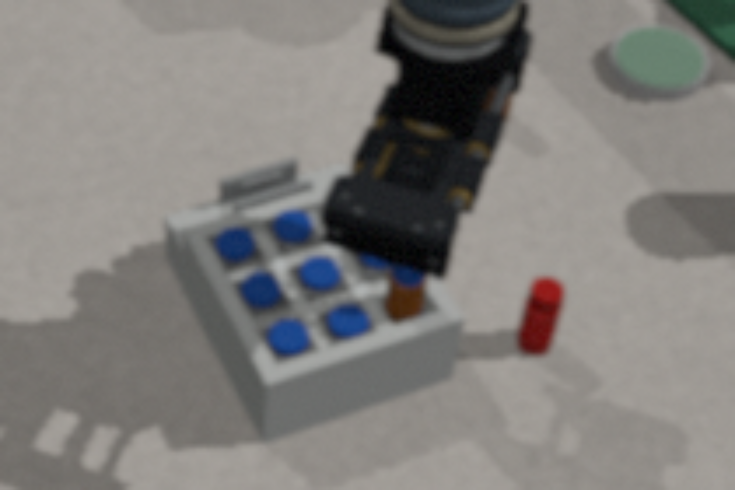

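The vial stands upright in the (44,44) cell at crop (405,295). Now push it home.

{"fn": "arm_command", "kwargs": {"delta_rot": [[0,0,0],[0,0,0],[0,0,0],[0,0,0],[0,0,0],[0,0,0],[0,0,0],[0,0,0],[0,0,0],[0,0,0]], "delta_pos": [[0.001,0,0.01],[0.001,0,0.018],[0.001,0,0.024],[0.001,0,0.03],[0.001,0,0.036],[0.001,0,0.041],[0.001,0,0.045],[0.001,0,0.048],[0.001,0,0.05],[0.001,0,0.051]], "gripper": [1,1,1,1,1,1,1,1,1,1]}}

```text
time: 12.53
position: [0.6125, 0.1162, 0.0813]
tool_rot: [0.88, 0.476, 0.001, 0.0]
ft_force: [-2.2, -0.5, 17.4]
grip_width: 0.0004
grip_force: 8.3
```

```bash
python3 -c "
from h import *
go([.389,.259,.13],BY+45)"
```

```text
dpos [-0.0028 -0.2651 -0.0491] drot [ 0.08 -0.05  0.02] q [ 0.01  0.7   1.55 -0.    0.89  0.59] t 12.5333
```

{"fn": "arm_command", "kwargs": {"delta_rot": [[0,0,0],[0,0,0],[0,0,0],[0,0,0],[0,0,0],[0,0,0],[0,0,0],[0,0,0],[0,0,0],[0,0,0],[0,0,0]], "delta_pos": [[0,0,-0.04],[-0.003,-0.265,-0.05],[-0.003,-0.265,-0.05],[-0.003,-0.265,-0.05],[-0.003,-0.265,-0.05],[-0.003,-0.265,-0.05],[-0.003,-0.265,-0.05],[-0.003,-0.265,-0.05],[-0.003,-0.265,-0.05],[-0.003,-0.265,-0.05],[-0.003,-0.265,-0.05]], "gripper": [-0.15,-0.15,-0.15,-0.15,-0.15,-0.15,-0.15,-0.15,-0.15,-0.15,-0.15]}}

```text
time: 13.45
position: [0.3898, 0.2588, 0.1297]
tool_rot: [0.88, 0.476, 0.001, 0.0]
ft_force: [1.4, -0.7, 0.1]
grip_width: 0.0496
grip_force: 0.0
```

```bash
python3 - <<'E'
from h import *
go([.389,.259,.021],BY+45)
for n in("top","scene"):
  c=viewer.camera(n)
  for X,p,a in caps(c):
    if not(.48<X[0]<.66 and -.02<X[1]<.16) and X[1]<.5: print(n,np.round(X,4),np.round(p),a)
print(status.get_obs()["grip_width"])
E
```

```text
dpos [-0.0004 -0.001   0.1087] drot [ 0.08 -0.08  0.  ] q [ 0.35  0.47  1.91 -0.    0.76  0.93] t 13.45
top [ 0.6261 -0.2643  0.053 ] [385. 164.] 80
top [ 0.5063 -0.2509  0.053 ] [382. 213.] 87
top [0.3878 0.2588 0.053 ] [160. 263.] 85
scene [0.3895 0.2575 0.053 ] [363. 169.] 45
scene [ 0.5083 -0.2512  0.053 ] [177. 228.] 64
scene [ 0.627  -0.2644  0.053 ] [173. 269.] 75
0.04991896097007931
```

{"fn": "arm_command", "kwargs": {"delta_rot": [[0,0,0],[0,0,0],[0,0,0],[0,0,0],[0,0,0],[0,0,0],[0,0,0],[0,0,0],[0,0,0],[0,0,0],[0,0,0],[0,0,0]], "delta_pos": [[0,-0.001,0.03],[0,-0.001,0.06],[0,-0.001,0.09],[0,-0.001,0.107],[0,-0.001,0.109],[0,-0.001,0.109],[0,-0.001,0.109],[0,-0.001,0.109],[0,-0.001,0.109],[0,-0.001,0.109],[0,-0.001,0.109],[0,-0.001,0.07]], "gripper": [-0.15,-0.15,-0.15,-0.15,1,1,1,1,1,1,1,1]}}

```text
time: 14.55
position: [0.3833, 0.2576, 0.0535]
tool_rot: [0.88, 0.476, -0.008, -0.001]
ft_force: [0.1, 0.2, -1.3]
grip_width: 0.0257
grip_force: 15.0
```

```bash
python3 -c "
from h import *
go([*cell(-.044,.044),.13],BY+45);print(status.get_obs()['grip_width'])"
```

```text
dpos [-0.0565  0.2049 -0.0778] drot [-0.56  0.75 -0.01] q [ 0.35  0.62  1.96 -0.    0.57  0.93] t 14.55
0.0257218866523948
```

{"fn": "arm_command", "kwargs": {"delta_rot": [[0,0,0],[0,0,0],[0,0,0],[0,0,0],[0,0,0],[0,0,0],[0,0,0],[0,0,0],[0,0,0],[0,0,0],[0,0,0]], "delta_pos": [[0,0,-0.04],[0,0,-0.075],[-0.056,0.2,-0.075],[-0.056,0.2,-0.075],[-0.056,0.2,-0.075],[-0.056,0.2,-0.075],[-0.056,0.2,-0.075],[-0.056,0.2,-0.075],[-0.056,0.2,-0.075],[-0.056,0.2,-0.075],[-0.056,0.2,-0.075]], "gripper": [1,1,1,1,1,1,1,1,1,1,1]}}

```text
time: 15.47
position: [0.5223, 0.104, 0.1343]
tool_rot: [0.879, 0.476, -0.001, -0.001]
ft_force: [-0.1, 0.5, -0.4]
grip_width: 0.0257
grip_force: 15.0
```

```bash
python3 -c "
from h import *
go([*cell(-.044,.044),.075],BY+45);print(status.get_obs()['grip_width'])"
```

```text
dpos [-0.003   0.0053  0.0593] drot [-0.12  0.06  0.07] q [-0.01  0.53  1.75  0.    0.87  0.56] t 15.4667
0.02568841903501741
```

{"fn": "arm_command", "kwargs": {"delta_rot": [[0,0,0],[0,0,0],[0,0,0],[0,0,0],[0,0,0],[0,0,0],[0,0,0],[0,0,0],[0,0,0],[0,0,0],[0,0,0],[0,0,0]], "delta_pos": [[-0.003,0.005,0.01],[-0.003,0.005,0.02],[-0.003,0.005,0.025],[-0.003,0.005,0.03],[-0.003,0.005,0.035],[-0.003,0.005,0.04],[-0.003,0.005,0.045],[-0.003,0.005,0.05],[-0.003,0.005,0.055],[-0.003,0.005,0.059],[-0.003,0.005,0.059],[-0.003,0.005,0.059]], "gripper": [1,1,1,1,1,1,1,1,1,1,1,1]}}

```text
time: 16.47
position: [0.5268, 0.0976, 0.0752]
tool_rot: [0.88, 0.476, -0.0, 0.0]
ft_force: [-0.6, -0.7, 0.2]
grip_width: 0.0258
grip_force: 15.0
```

{"fn": "arm_command", "kwargs": {"delta_rot": [[0,0,0],[0,0,0],[0,0,0],[0,0,0],[0,0,0],[0,0,0],[0,0,0],[0,0,0],[0,0,0],[0,0,0],[0,0,0],[0,0,0]], "delta_pos": [[0,0,0.0],[0,0,0.0],[0,0,0.0],[0,0,-0.02],[0,0,-0.05],[0,0,-0.055],[0,0,-0.055],[0,0,-0.055],[0,0,-0.055],[0,0,-0.055],[0,0,-0.055],[0,0,-0.055]], "gripper": [0.1,0.1,0.1,0.1,0.1,1,1,1,1,1,1,1]}}

```text
time: 17.47
position: [0.5262, 0.0977, 0.1297]
tool_rot: [0.88, 0.476, -0.001, -0.0]
ft_force: [-0.0, 0.4, -0.1]
grip_width: 0.0033
grip_force: 0.0
```

{"fn": "arm_command", "kwargs": {"delta_rot": [[0,0,0],[0,0,0],[0,0,0],[0,0,0],[0,0,0],[0,0,0],[0,0,0],[0,0,0],[0,0,0],[0,0,0]], "delta_pos": [[0.0,0,0.01],[0.0,0,0.018],[0.0,0,0.024],[0.0,0,0.03],[0.0,0,0.036],[0.0,0,0.041],[0.0,0,0.045],[0.0,0,0.048],[0.0,0,0.05],[0.0,0,0.051]], "gripper": [1,1,1,1,1,1,1,1,1,1]}}

```text
time: 18.3
position: [0.5276, 0.0977, 0.0812]
tool_rot: [0.88, 0.476, 0.001, 0.001]
ft_force: [-2.8, -0.4, 22.3]
grip_width: 0.0005
grip_force: 10.9
```

```bash
python3 -c "
from h import *
go([.628,-.264,.14],BY+45)"
```

```text
dpos [-0.2478  0.282  -0.0585] drot [ 0.1  -0.04  0.03] q [-0.03  0.62  1.77 -0.    0.74  0.55] t 18.3
```

Home (22 N at 0.0812). Next is the vial at (0.628,-0.264).

{"fn": "arm_command", "kwargs": {"delta_rot": [[0,0,0],[0,0,0],[0,0,0],[0,0,0],[0,0,0],[0,0,0],[0,0,0],[0,0,0],[0,0,0],[0,0,0],[0,0,0],[0,0,0]], "delta_pos": [[0,0,-0.04],[0,0,-0.058],[-0.248,0.282,-0.06],[-0.248,0.282,-0.06],[-0.248,0.282,-0.06],[-0.248,0.282,-0.06],[-0.248,0.282,-0.06],[-0.248,0.282,-0.06],[-0.248,0.282,-0.06],[-0.248,0.282,-0.06],[-0.248,0.282,-0.06],[-0.248,0.282,-0.06]], "gripper": [1,1,-0.15,-0.15,-0.15,-0.15,-0.15,-0.15,-0.15,-0.15,-0.15,-0.15]}}

```text
time: 19.3
position: [0.629, -0.2734, 0.1395]
tool_rot: [0.881, 0.473, 0.001, 0.004]
ft_force: [1.0, -0.7, 0.1]
grip_width: 0.0491
grip_force: 0.0
```

```bash
cat >> h.py <<'E'
def loose():
  for n in("top","scene"):
    c=viewer.camera(n)
    for X,p,a in caps(c):
      if not(.48<X[0]<.68 and -.02<X[1]<.16) and X[1]<.5: print(n,np.round(X,4),np.round(p),a)
E
python3 - <<'E'
from h import *
go([.628,-.264,.021],BY+45)
loose()
E
```

```text
dpos [ 0.0075 -0.007   0.1184] drot [ 0.44  0.15 -0.33] q [-0.57  0.7   1.35 -0.    1.09  0.02] t 19.3
scene [ 0.5083 -0.2503  0.053 ] [177. 228.] 57
scene [ 0.6272 -0.2644  0.053 ] [173. 269.] 76
```

{"fn": "arm_command", "kwargs": {"delta_rot": [[0,0,0],[0,0,0],[0,0,0]], "delta_pos": [[0,0,0],[0,0,0.02],[0,0,0.02]], "gripper": [-0.15,-0.15,-0.15]}}

```text
time: 19.65
position: [0.6244, -0.2607, 0.1166]
tool_rot: [0.879, 0.477, -0.002, -0.003]
ft_force: [-0.5, 0.1, -0.7]
grip_width: 0.0498
grip_force: 0.0
```

```bash
python3 - <<'E'
from h import *
go([.628,-.264,.021],BY+45)
E
```

```text
dpos [-0.0008  0.0055  0.0956] drot [-0.44 -0.01  0.12] q [-0.56  0.72  1.37  0.    1.06  0.02] t 19.65
```

{"fn": "arm_command", "kwargs": {"delta_rot": [[0,0,0],[0,0,0],[0,0,0],[0,0,0]], "delta_pos": [[0,0.001,0],[0,0.001,0.02],[0,0.001,0.02],[0,0.001,0.02]], "gripper": [-0.15,-0.15,-0.15,-0.15]}}

```text
time: 19.98
position: [0.6271, -0.2633, 0.0993]
tool_rot: [0.879, 0.476, -0.001, -0.001]
ft_force: [0.1, 0.6, 1.0]
grip_width: 0.0499
grip_force: 0.0
```

```bash
python3 - <<'E'
from h import *
go([.628,-.264,.021],BY+45)
E
```

```text
dpos [-0.0001  0.0013  0.0783] drot [-0.15 -0.    0.08] q [-0.56  0.74  1.38  0.    1.02  0.02] t 19.9833
```

{"fn": "arm_command", "kwargs": {"delta_rot": [[0,0,0],[0,0,0],[0,0,0],[0,0,0],[0,0,0],[0,0,0],[0,0,0],[0,0,0],[0,0,0],[0,0,0],[0,0,0],[0,0,0]], "delta_pos": [[0,0.001,0.03],[0,0.001,0.06],[0,0.001,0.077],[0,0.001,0.078],[0,0.001,0.078],[0,0.001,0.078],[0,0.001,0.078],[0,0.001,0.078],[0,0.001,0.078],[0,0.001,0.078],[0,0.001,0.05],[0,0.001,0.02]], "gripper": [-0.15,-0.15,-0.15,-0.15,1,1,1,1,1,1,1,1]}}

```text
time: 20.98
position: [0.6268, -0.2642, 0.0778]
tool_rot: [0.88, 0.476, -0.001, -0.003]
ft_force: [0.4, -0.7, -0.2]
grip_width: 0.0255
grip_force: 15.0
```

{"fn": "arm_command", "kwargs": {"delta_rot": [[0,0,0],[0,0,0],[0,0,0],[0,0,0],[0,0,0]], "delta_pos": [[0,0,-0.03],[0,0,-0.055],[0,0,-0.055],[0,0,-0.055],[0,0,-0.055]], "gripper": [1,1,1,1,1]}}

```text
time: 21.4
position: [0.6279, -0.2648, 0.1339]
tool_rot: [0.88, 0.476, -0.0, -0.001]
ft_force: [-0.2, 0.6, -0.8]
grip_width: 0.0257
grip_force: 15.0
```

```bash
python3 - <<'E'
from h import *
go([*cell(.044,0),.135],BY+45)
E
```

```text
dpos [ 0.2788 -0.1918 -0.0008] drot [-0.09  0.    0.01] q [-0.56  0.7   1.35 -0.    1.09  0.02] t 21.4
```

{"fn": "arm_command", "kwargs": {"delta_rot": [[0,0,0],[0,0,0],[0,0,0],[0,0,0],[0,0,0],[0,0,0],[0,0,0],[0,0,0],[0,0,0],[0,0,0],[0,0,0],[0,0,0]], "delta_pos": [[0.279,-0.192,0],[0.279,-0.192,0],[0.279,-0.192,0],[0.279,-0.192,0],[0.279,-0.192,0],[0.279,-0.192,0],[0.279,-0.192,0],[0.279,-0.192,0],[0.279,-0.192,0],[0.279,-0.192,0],[0.279,-0.192,0],[0.279,-0.192,0]], "gripper": [1,1,1,1,1,1,1,1,1,1,1,1]}}

```text
time: 22.4
position: [0.6204, 0.0719, 0.1335]
tool_rot: [0.88, 0.475, -0.001, -0.0]
ft_force: [-0.6, 0.2, 0.2]
grip_width: 0.0253
grip_force: 15.0
```

{"fn": "arm_command", "kwargs": {"delta_rot": [[0,0,0],[0,0,0]], "delta_pos": [[0,0,0],[0,0,0]], "gripper": [1,1]}}

```text
time: 22.57
position: [0.6208, 0.0715, 0.1343]
tool_rot: [0.88, 0.475, -0.0, -0.0]
ft_force: [0.2, 0.5, -1.0]
grip_width: 0.0254
grip_force: 15.0
```

```bash
python3 - <<'E'
from h import *
go([*cell(.044,0),.075],BY+45)
E
```

```text
dpos [ 0.0013 -0.0017  0.0593] drot [-0.01  0.02 -0.13] q [-0.06  0.63  1.51 -0.    1.    0.52] t 22.5667
```

{"fn": "arm_command", "kwargs": {"delta_rot": [[0,0,0],[0,0,0],[0,0,0],[0,0,0],[0,0,0],[0,0,0],[0,0,0],[0,0,0],[0,0,0],[0,0,0],[0,0,0],[0,0,0]], "delta_pos": [[0.001,-0.0015,0.01],[0.001,-0.0015,0.02],[0.001,-0.0015,0.025],[0.001,-0.0015,0.03],[0.001,-0.0015,0.035],[0.001,-0.0015,0.04],[0.001,-0.0015,0.045],[0.001,-0.0015,0.05],[0.001,-0.0015,0.055],[0.001,-0.0015,0.059],[0.001,-0.0015,0.059],[0.001,-0.0015,0.059]], "gripper": [1,1,1,1,1,1,1,1,1,1,1,1]}}

```text
time: 23.57
position: [0.6199, 0.075, 0.0751]
tool_rot: [0.88, 0.476, -0.0, -0.0]
ft_force: [0.1, -0.0, -1.4]
grip_width: 0.0256
grip_force: 15.0
```

{"fn": "arm_command", "kwargs": {"delta_rot": [[0,0,0],[0,0,0],[0,0,0],[0,0,0],[0,0,0],[0,0,0],[0,0,0],[0,0,0],[0,0,0],[0,0,0],[0,0,0],[0,0,0]], "delta_pos": [[0,0,0.0],[0,0,0.0],[0,0,0.0],[0,0,-0.02],[0,0,-0.05],[0,0,-0.055],[0,0,-0.055],[0,0,-0.055],[0,0,-0.055],[0,0,-0.055],[0,0,-0.055],[0,0,-0.055]], "gripper": [0.1,0.1,0.1,0.1,0.1,1,1,1,1,1,1,1]}}

```text
time: 24.57
position: [0.6194, 0.075, 0.1295]
tool_rot: [0.88, 0.476, -0.001, -0.0]
ft_force: [-0.6, 0.6, 0.9]
grip_width: 0.0033
grip_force: 0.0
```

{"fn": "arm_command", "kwargs": {"delta_rot": [[0,0,0],[0,0,0],[0,0,0],[0,0,0],[0,0,0],[0,0,0],[0,0,0],[0,0,0],[0,0,0],[0,0,0]], "delta_pos": [[0.0,0,0.01],[0.0,0,0.018],[0.0,0,0.024],[0.0,0,0.03],[0.0,0,0.036],[0.0,0,0.041],[0.0,0,0.045],[0.0,0,0.048],[0.0,0,0.05],[0.0,0,0.051]], "gripper": [1,1,1,1,1,1,1,1,1,1]}}

```text
time: 25.4
position: [0.6207, 0.0749, 0.0813]
tool_rot: [0.88, 0.476, 0.001, 0.0]
ft_force: [-2.7, -0.5, 16.7]
grip_width: 0.0005
grip_force: 8.3
```

```bash
python3 - <<'E'
from h import *
go([.508,-.2505,.14],BY+45)
loose()
E
```

```text
dpos [-0.334   0.0838 -0.0588] drot [ 0.08 -0.03  0.02] q [-0.06  0.71  1.54 -0.    0.89  0.52] t 25.4
top [ 0.5065 -0.251   0.053 ] [382. 213.] 83
scene [ 0.509  -0.2514  0.053 ] [177. 229.] 55
```

Third vial is home. Now the last one, at (0.508,-0.2505).

{"fn": "arm_command", "kwargs": {"delta_rot": [[0,0,0],[0,0,0],[0,0,0],[0,0,0],[0,0,0],[0,0,0],[0,0,0],[0,0,0],[0,0,0],[0,0,0],[0,0,0],[0,0,0]], "delta_pos": [[0,0,-0.04],[0,0,-0.058],[-0.334,0.084,-0.06],[-0.334,0.084,-0.06],[-0.334,0.084,-0.06],[-0.334,0.084,-0.06],[-0.334,0.084,-0.06],[-0.334,0.084,-0.06],[-0.334,0.084,-0.06],[-0.334,0.084,-0.06],[-0.334,0.084,-0.06],[-0.334,0.084,-0.06]], "gripper": [1,1,-0.15,-0.15,-0.15,-0.15,-0.15,-0.15,-0.15,-0.15,-0.15,-0.15]}}

```text
time: 26.5
position: [0.5064, -0.2538, 0.1394]
tool_rot: [0.881, 0.473, -0.0, 0.0]
ft_force: [-0.0, -0.2, 0.0]
grip_width: 0.0489
grip_force: 0.0
```

{"fn": "arm_command", "kwargs": {"delta_rot": [[0,0,0],[0,0,0],[0,0,0],[0,0,0],[0,0,0]], "delta_pos": [[0,0,0],[0,0,0],[0,0,0.02],[0,0,0.04],[0,0,0.04]], "gripper": [-0.15,-0.15,-0.15,-0.15,-0.15]}}

```text
time: 26.92
position: [0.5058, -0.2465, 0.0966]
tool_rot: [0.879, 0.477, -0.001, -0.004]
ft_force: [-0.5, 0.3, -0.6]
grip_width: 0.0501
grip_force: 0.0
```

```bash
python3 - <<'E'
from h import *
go([.508,-.2505,.021],BY+45)
loose()
E
```

```text
dpos [-0.0022  0.0045  0.0756] drot [-0.43 -0.05  0.18] q [-0.65  0.62  1.69  0.    0.83 -0.08] t 26.9167
scene [ 0.5077 -0.2515  0.053 ] [177. 228.] 65
```

{"fn": "arm_command", "kwargs": {"delta_rot": [[0,0,0],[0,0,0],[0,0,0],[0,0,0],[0,0,0],[0,0,0],[0,0,0],[0,0,0],[0,0,0],[0,0,0],[0,0,0],[0,0,0]], "delta_pos": [[-0.001,0.002,0.0],[-0.001,0.002,0.03],[-0.001,0.002,0.06],[-0.001,0.002,0.077],[-0.001,0.002,0.078],[-0.001,0.002,0.078],[-0.001,0.002,0.078],[-0.001,0.002,0.078],[-0.001,0.002,0.078],[-0.001,0.002,0.078],[-0.001,0.002,0.078],[-0.001,0.002,0.04]], "gripper": [-0.15,-0.15,-0.15,-0.15,-0.15,1,1,1,1,1,1,1]}}

```text
time: 28.02
position: [0.5044, -0.2496, 0.0535]
tool_rot: [0.88, 0.476, -0.003, -0.007]
ft_force: [-0.6, 0.4, 0.2]
grip_width: 0.0255
grip_force: 15.0
```

{"fn": "arm_command", "kwargs": {"delta_rot": [[0,0,0],[0,0,0],[0,0,0],[0,0,0],[0,0,0]], "delta_pos": [[0,0,-0.04],[0,0,-0.075],[0,0,-0.075],[0,0,-0.075],[0,0,-0.075]], "gripper": [1,1,1,1,1]}}

```text
time: 28.43
position: [0.5081, -0.2521, 0.1344]
tool_rot: [0.88, 0.476, -0.0, -0.0]
ft_force: [0.1, -0.7, -1.4]
grip_width: 0.0257
grip_force: 15.0
```

```bash
python3 - <<'E'
from h import *
go([*cell(0,0),.135],BY+45)
E
```

```text
dpos [ 0.3027 -0.1156 -0.0005] drot [-0.03 -0.    0.01] q [-0.66  0.57  1.66 -0.    0.91 -0.08] t 28.4333
```

{"fn": "arm_command", "kwargs": {"delta_rot": [[0,0,0],[0,0,0],[0,0,0],[0,0,0],[0,0,0],[0,0,0],[0,0,0],[0,0,0],[0,0,0],[0,0,0],[0,0,0],[0,0,0]], "delta_pos": [[0.303,-0.116,0],[0.303,-0.116,0],[0.303,-0.116,0],[0.303,-0.116,0],[0.303,-0.116,0],[0.303,-0.116,0],[0.303,-0.116,0],[0.303,-0.116,0],[0.303,-0.116,0],[0.303,-0.116,0],[0.303,-0.116,0],[0.303,-0.116,0]], "gripper": [1,1,1,1,1,1,1,1,1,1,1,1]}}

```text
time: 29.43
position: [0.5765, 0.0634, 0.1335]
tool_rot: [0.88, 0.475, -0.001, -0.001]
ft_force: [0.1, -0.5, -0.4]
grip_width: 0.0256
grip_force: 15.0
```

{"fn": "arm_command", "kwargs": {"delta_rot": [[0,0,0],[0,0,0]], "delta_pos": [[0,0,0],[0,0,0]], "gripper": [1,1]}}

```text
time: 29.6
position: [0.5772, 0.0632, 0.1343]
tool_rot: [0.88, 0.475, -0.0, -0.0]
ft_force: [0.2, 1.1, -0.3]
grip_width: 0.0256
grip_force: 15.0
```

```bash
python3 - <<'E'
from h import *
go([*cell(0,0),.075],BY+45)
E
```

```text
dpos [ 0.001  -0.0008  0.0593] drot [-0.03  0.02 -0.12] q [-0.08  0.58  1.63 -0.    0.93  0.5 ] t 29.6
```

{"fn": "arm_command", "kwargs": {"delta_rot": [[0,0,0],[0,0,0],[0,0,0],[0,0,0],[0,0,0],[0,0,0],[0,0,0],[0,0,0],[0,0,0],[0,0,0],[0,0,0],[0,0,0]], "delta_pos": [[0,-0.0005,0.01],[0,-0.0005,0.02],[0,-0.0005,0.025],[0,-0.0005,0.03],[0,-0.0005,0.035],[0,-0.0005,0.04],[0,-0.0005,0.045],[0,-0.0005,0.05],[0,-0.0005,0.055],[0,-0.0005,0.059],[0,-0.0005,0.059],[0,-0.0005,0.059]], "gripper": [1,1,1,1,1,1,1,1,1,1,1,1]}}

```text
time: 30.6
position: [0.5769, 0.0649, 0.0752]
tool_rot: [0.88, 0.476, -0.0, -0.0]
ft_force: [0.6, -0.0, -0.9]
grip_width: 0.0258
grip_force: 15.0
```

{"fn": "arm_command", "kwargs": {"delta_rot": [[0,0,0],[0,0,0],[0,0,0],[0,0,0],[0,0,0],[0,0,0],[0,0,0],[0,0,0],[0,0,0],[0,0,0],[0,0,0],[0,0,0]], "delta_pos": [[0,0,0.0],[0,0,0.0],[0,0,0.0],[0,0,-0.02],[0,0,-0.05],[0,0,-0.055],[0,0,-0.055],[0,0,-0.055],[0,0,-0.055],[0,0,-0.055],[0,0,-0.055],[0,0,-0.055]], "gripper": [0.1,0.1,0.1,0.1,0.1,1,1,1,1,1,1,1]}}

```text
time: 31.6
position: [0.5764, 0.0649, 0.1297]
tool_rot: [0.88, 0.476, -0.001, -0.0]
ft_force: [-0.3, 0.4, -0.2]
grip_width: 0.0034
grip_force: 0.0
```

{"fn": "arm_command", "kwargs": {"delta_rot": [[0,0,0],[0,0,0],[0,0,0],[0,0,0],[0,0,0],[0,0,0],[0,0,0],[0,0,0],[0,0,0],[0,0,0]], "delta_pos": [[0.0,0,0.01],[0.0,0,0.018],[0.0,0,0.024],[0.0,0,0.03],[0.0,0,0.036],[0.0,0,0.041],[0.0,0,0.045],[0.0,0,0.048],[0.0,0,0.05],[0.0,0,0.051]], "gripper": [1,1,1,1,1,1,1,1,1,1]}}

```text
time: 32.43
position: [0.5777, 0.0648, 0.0812]
tool_rot: [0.88, 0.476, 0.001, 0.001]
ft_force: [-3.2, 0.2, 18.8]
grip_width: 0.0007
grip_force: 9.6
```

{"fn": "arm_command", "kwargs": {"delta_rot": [[0,0,0],[0,0,0],[0,0,0],[0,0,0],[0,0,0],[0,0,0],[0,0,0],[0,0,0],[0,0,0]], "delta_pos": [[0,0,-0.04],[0,0,-0.08],[0,0,-0.12],[-0.1,0,-0.12],[-0.15,0,-0.12],[-0.15,0,-0.12],[-0.15,0,-0.12],[-0.15,0,-0.12],[-0.15,0,-0.12]], "gripper": [1,1,1,1,1,1,1,1,1]}}

```text
time: 33.18
position: [0.494, -0.0614, 0.1994]
tool_rot: [0.88, 0.474, -0.0, -0.0]
ft_force: [0.1, -0.2, 0.6]
grip_width: 0.0007
grip_force: 0.0
```

```bash
python3 - <<'E'
from h import *
import pickle
loose()
C={n:viewer.camera(n) for n in("top","scene")}
pickle.dump(C,open("pics/c3.pkl","wb"))
f=lambda i,x,y,w,h:cv2.resize(i[y:y+h,x:x+w],(400,300),interpolation=cv2.INTER_CUBIC)
t,s=C["top"]["pixels"],C["scene"]["pixels"]
cv2.imwrite("pics/m3.png",np.vstack([np.hstack([f(t,190,140,120,90),f(s,250,180,120,90)]),np.hstack([f(t,360,240,60,45),f(s,140,190,60,45)])]))
E
```

```text
(no output)
```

View pics/m3.png

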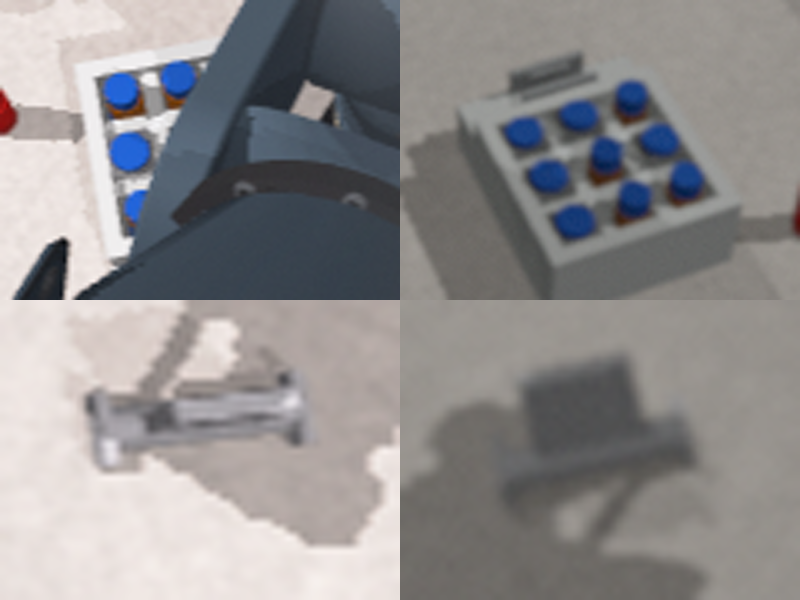

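Scene crop: four vials stand in the box with their bodies showing, all at the same height, and no loose ones remain. The tag still stands, with its end plates at about (105,430) and (292,410) in the lower-left crop.

```bash
python3 - <<'E'
from h import *
import pickle
C=pickle.load(open("pics/c3.pkl","rb"));k=400/60
T=lambda u,v,z:plane(C["top"],360+u/k,240+(v-300)/k,z)
S=lambda u,v,z:plane(C["scene"],140+(u-400)/k,190+(v-300)/k,z)
P=[T(105,430,.012),T(292,410,.012),S(505,470,.012),S(683,440,.012)]
for a,b in((P[1],P[0]),(P[2],P[3])): d=b-a;print(np.round((a+b)/2,4),np.linalg.norm(d),np.degrees(np.arctan2(-d[0],d[1])))
a,b=S(524,380,.056),S(632,353,.056);d=b-a;print(np.round((a+b)/2,4),np.linalg.norm(d),np.degrees(np.arctan2(-d[0],d[1])))
a,b=T(280,398,.056),T(178,412,.056);d=b-a;print(np.round((a+b)/2,4),np.linalg.norm(d),np.degrees(np.arctan2(-d[0],d[1])))
print("clip",cell(-.09,0)); go([.409,-.275,.15],6+90)
E
```

```text
[ 0.4064 -0.2744  0.012 ] 0.06746416396161685 6.5006569414475335
[ 0.4164 -0.2732  0.012 ] 0.06905588019575208 2.5997064627062327
[ 0.4107 -0.2718  0.056 ] 0.04151533588981096 9.463585152325068
[ 0.4072 -0.2728  0.056 ] 0.03533223681565961 8.190242841489631
clip [0.48890194 0.04609536]
dpos [-0.2275  0.0452  0.0493] drot [ 1.000e-02 -2.000e-02 -3.911e+01] q [-0.34  0.39  1.77  0.    0.98  0.23] t 33.3833
```

{"fn": "arm_command", "kwargs": {"delta_rot": [[0,0,-7],[0,0,-14],[0,0,-21],[0,0,-28],[0,0,-35],[0,0,-39.6],[0,0,-39.6],[0,0,-39.6],[0,0,-39.6],[0,0,-39.6],[0,0,-39.6],[0,0,-39.6]], "delta_pos": [[-0.226,0.044,0.05],[-0.226,0.044,0.05],[-0.226,0.044,0.05],[-0.226,0.044,0.05],[-0.226,0.044,0.05],[-0.226,0.044,0.05],[-0.226,0.044,0.05],[-0.226,0.044,0.05],[-0.226,0.044,0.05],[-0.226,0.044,0.05],[-0.226,0.044,0.05],[-0.226,0.044,0.05]], "gripper": [0.08,0.08,0.08,0.08,0.08,0.08,0.08,0.08,0.08,0.08,0.08,0.08]}}

```text
time: 34.38
position: [0.4086, -0.2725, 0.1498]
tool_rot: [0.666, 0.746, 0.0, 0.0]
ft_force: [-0.2, 0.8, 0.8]
grip_width: 0.04
grip_force: 0.0
```

```bash
python3 - <<'E'
from h import *
go([.409,-.273,.028],96.5)
c=viewer.camera("scene"); cv2.imwrite("pics/s4.png",cv2.resize(c["pixels"][150:255,100:240],None,fx=4,fy=4))
E
```

```text
dpos [-0.0006  0.0003  0.1218] drot [ 0.01 -0.    0.03] q [-0.82  0.46  1.84  0.    0.84 -0.93] t 34.3833
```

View pics/s4.png

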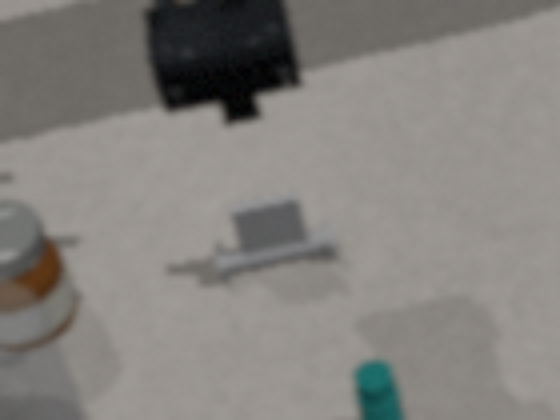

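The tag at about (270,230) in the crop has not moved. Next I descend and grip it.

{"fn": "arm_command", "kwargs": {"delta_rot": [[0,0,0],[0,0,0],[0,0,0],[0,0,0],[0,0,0],[0,0,0],[0,0,0],[0,0,0],[0,0,0],[0,0,0],[0,0,0],[0,0,0]], "delta_pos": [[0,0,0.035],[0,0,0.07],[0,0,0.1],[0,0,0.12],[0,0,0.122],[0,0,0.122],[0,0,0.122],[0,0,0.122],[0,0,0.122],[0,0,0.122],[0,0,0.122],[0,0,0.122]], "gripper": [0.08,0.08,0.08,0.08,0.08,1,1,1,1,1,1,1], "grip_force": 50}}

```text
time: 35.43
position: [0.4083, -0.2742, 0.0282]
tool_rot: [0.666, 0.746, -0.0, 0.001]
ft_force: [0.5, 1.2, 4.6]
grip_width: 0.0074
grip_force: 50.0
```

{"fn": "arm_command", "kwargs": {"delta_rot": [[0,0,0],[0,0,0],[0,0,0],[0,0,0],[0,0,0],[0,0,0]], "delta_pos": [[0,0,0],[0,0,-0.03],[0,0,-0.07],[0,0,-0.1],[0,0,-0.1],[0,0,-0.1]], "gripper": [1,1,1,1,1,1]}}

```text
time: 35.93
position: [0.4086, -0.2746, 0.129]
tool_rot: [0.666, 0.746, -0.0, 0.002]
ft_force: [0.2, 0.3, -0.9]
grip_width: 0.0077
grip_force: 50.0
```

```bash
python3 - <<'E'
from h import *
go([*cell(-.09,0),.13],BY+90)
import pickle
C={n:viewer.camera(n) for n in("top","scene")}
pickle.dump(C,open("pics/c5.pkl","wb"))
c=C["scene"]; cv2.imwrite("pics/s5.png",cv2.resize(c["pixels"][140:245,100:240],None,fx=4,fy=4))
E
```

```text
dpos [ 0.3097  0.1156 -0.0018] drot [ 0.12  0.19 -5.39] q [-0.82  0.5   1.85 -0.    0.79 -0.93] t 35.9333
```

View pics/s5.png

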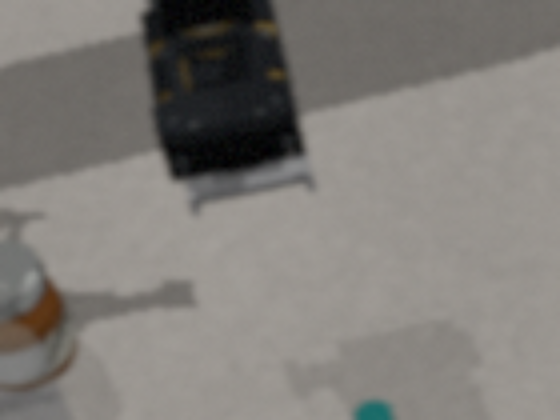

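```bash
python3 - <<'E'
from h import *
import pickle
C=pickle.load(open("pics/c5.pkl","rb"));c=C["scene"]
a=plane(c,100+195/4,140+195/4,.107);b=plane(c,100+312/4,140+181/4,.107);d=b-a
print(a,b,(a+b)/2,np.linalg.norm(d),np.degrees(np.arctan2(-d[0],d[1])))
print(np.array(proj(c,[.4086,-.2746,.107])))
t=C["top"]["pixels"];print(proj(C["top"],[.4086,-.2746,.107]))
E
```

```text
[ 0.41506061 -0.30661076  0.107     ] [ 0.41592071 -0.23572859  0.107     ] [ 0.41549066 -0.27116967  0.107     ] 0.0708873893079924 -0.695209128321379
[161.95269956 185.23949352]
(np.float64(401.9223993910301), np.float64(252.69099293697116))
```

{"fn": "arm_command", "kwargs": {"delta_rot": [[0,0,-2],[0,0,-5.4],[0,0,-5.4],[0,0,-5.4],[0,0,-5.4],[0,0,-5.4],[0,0,-5.4],[0,0,-5.4],[0,0,-5.4],[0,0,-5.4],[0,0,-5.4],[0,0,-5.4]], "delta_pos": [[0,0,-0.02],[0.31,0.1156,-0.022],[0.31,0.1156,-0.022],[0.31,0.1156,-0.022],[0.31,0.1156,-0.022],[0.31,0.1156,-0.022],[0.31,0.1156,-0.022],[0.31,0.1156,-0.022],[0.31,0.1156,-0.022],[0.31,0.1156,-0.022],[0.31,0.1156,-0.022],[0.31,0.1156,-0.022]], "gripper": [1,1,1,1,1,1,1,1,1,1,1,1]}}

```text
time: 37.03
position: [0.4869, 0.0472, 0.148]
tool_rot: [0.63, 0.776, -0.001, -0.001]
ft_force: [0.3, 0.1, -0.8]
grip_width: 0.008
grip_force: 50.0
```

{"fn": "arm_command", "kwargs": {"delta_rot": [[0,0,0],[0,0,0],[0,0,0],[0,0,0]], "delta_pos": [[0,0,0],[0,0,0.03],[0,0,0.03],[0,0,0.03]], "gripper": [1,1,1,1]}}

```text
time: 37.37
position: [0.4865, 0.0459, 0.1184]
tool_rot: [0.632, 0.775, -0.001, -0.002]
ft_force: [-0.2, -0.0, -0.9]
grip_width: 0.0076
grip_force: 50.0
```

```bash
python3 - <<'E'
from h import *
go([*cell(-.09,0),.104],BY+90)
import pickle
C={n:viewer.camera(n) for n in("top","scene")}
pickle.dump(C,open("pics/c6.pkl","wb"))
f=lambda i,x,y,w,h:cv2.resize(i[y:y+h,x:x+w],(400,400),interpolation=cv2.INTER_CUBIC)
cv2.imwrite("pics/s6.png",np.hstack([f(C["top"]["pixels"],215,190,80,80),f(C["scene"]["pixels"],255,160,80,80)]))
E
```

```text
dpos [-0.0003  0.0025  0.0144] drot [-0.28 -0.09 -0.14] q [-0.14  0.51  1.86 -0.    0.77 -0.34] t 37.3667
```

View pics/s6.png

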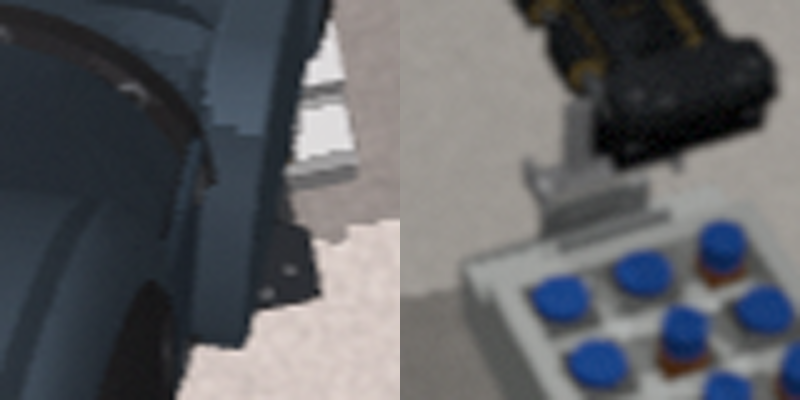

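```bash
python3 - <<'E'
from h import *
import pickle
c=pickle.load(open("pics/c6.pkl","rb"))["scene"]
i=c["pixels"][176:216,272:325]
i=cv2.convertScaleAbs(i,alpha=1.4)
cv2.imwrite("pics/s7.png",cv2.resize(i,None,fx=15,fy=15,interpolation=cv2.INTER_CUBIC))
# clip cheek-top ends (box frame, both cheeks), channel floor ends -> crop px
for y in(-.03,.03):
  for x in(-.101,-.079): print("cheek",x,y,(np.array(proj(c,[*cell(x,y),.07]))-[272,176])*15+7)
# predicted tag end plate outer corners if centred on TCP
a=np.radians(BY);p=np.array(status.get_obs()["position"])
for y in(-.038,-.033,.033,.038):
  for z in (-.028,-.012): print("tag",y,z,(np.array(proj(c,p+[-np.sin(a)*y+.013*np.cos(a),np.cos(a)*y+.013*np.sin(a),z]))-[272,176])*15+7)
E
```

```text
cheek -0.101 -0.03 [167.27289304 393.47860119]
cheek -0.079 -0.03 [220.1670881  483.29182678]
cheek -0.101 0.03 [493.74500046 294.99997859]
cheek -0.079 0.03 [549.86327322 382.37934129]
tag -0.038 -0.028 [182.12974639 410.61730938]
tag -0.038 -0.012 [183.95600841 342.01476965]
tag -0.033 -0.028 [210.48738615 402.0377222 ]
tag -0.033 -0.012 [212.62127573 333.42373164]
tag 0.033 -0.028 [578.59894332 290.66578779]
tag 0.033 -0.012 [584.65865151 221.92338522]
tag 0.038 -0.028 [606.02412476 282.36831532]
tag 0.038 -0.012 [612.37129917 213.61784923]
```

View pics/s7.png

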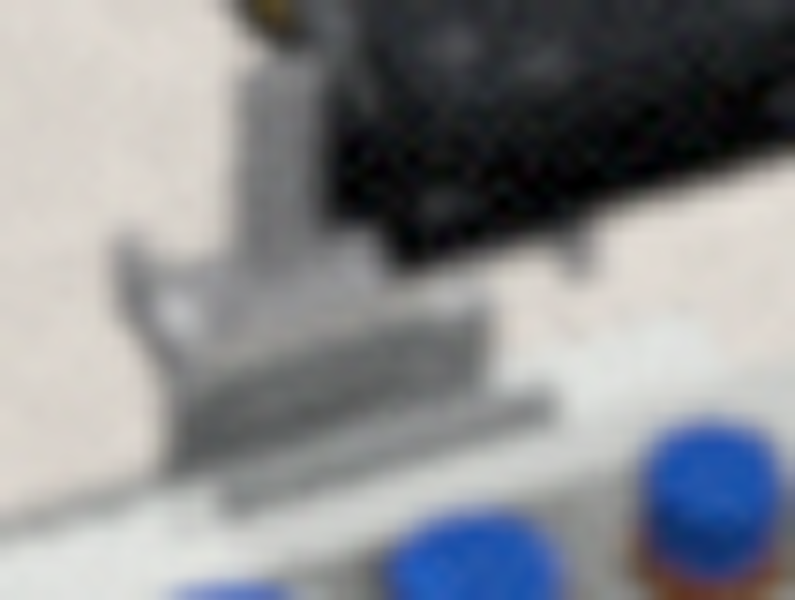

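```bash
python3 - <<'E'
from h import *
import pickle
c=pickle.load(open("pics/c6.pkl","rb"))["scene"]
a=np.radians(BY);o=status.get_obs();p=np.array(o["position"]);print(p,o["time"])
def pt(x,y,z): return np.round((np.array(proj(c,p+[-np.sin(a)*y+x*np.cos(a),np.cos(a)*y+x*np.sin(a),z]))-[272,176])*15+7)
for x in(-.004,.004):
  for z in(-.012,0,.012,.028): print("plate",x,z,pt(x,-.022,z))
for x in(.004,.019):
  for z in(0,.02): print("finger",x,z,pt(x,-.0095,z),pt(x,.0095,z))
for z in(-.028,-.012):
  print("end -x corner",z,pt(-.013,-.038,z),pt(-.013,.038,z))
E
```

```text
[0.48823415 0.046123   0.11993571] 37.4667
plate -0.004 -0.012 [233. 245.]
plate -0.004 0 [235. 192.]
plate -0.004 0.012 [237. 139.]
plate -0.004 0.028 [239.  66.]
plate 0.004 -0.012 [253. 278.]
plate 0.004 0 [255. 225.]
plate 0.004 0.012 [257. 172.]
plate 0.004 0.028 [259.  99.]
finger 0.004 0 [326. 204.] [434. 172.]
finger 0.004 0.02 [330. 115.] [439.  83.]
finger 0.019 0 [365. 266.] [473. 233.]
finger 0.019 0.02 [370. 176.] [479. 144.]
end -x corner -0.028 [119. 304.] [538. 179.]
end -x corner -0.012 [120. 235.] [544. 111.]
```

The enlarged crop shows the tag level above the channel. Its end plate at (118,235) and plate edge at (240,100) match the prediction for a tag centred on the TCP within about 1 mm. The clip cheeks at (225,485)-(552,395) also match.

{"fn": "arm_command", "kwargs": {"delta_rot": [[0,0,0],[0,0,0],[0,0,0],[0,0,0],[0,0,0]], "delta_pos": [[0,0,0.005],[0,0,0.01],[0,0,0.015],[0,0,0.015],[0,0,0.015]], "gripper": [1,1,1,1,1]}}

```text
time: 37.88
position: [0.4879, 0.0472, 0.1043]
tool_rot: [0.631, 0.776, -0.0, -0.0]
ft_force: [-0.2, 0.1, -1.7]
grip_width: 0.0078
grip_force: 50.0
```

```bash
python3 - <<'E'
from h import *
go([*cell(-.09,0),.076],BY+90); print(status.get_obs()["ft_force"])
E
```

```text
dpos [-0.0013  0.0008  0.0283] drot [-0.04 -0.02  0.02] q [-0.13  0.54  1.87  0.    0.73 -0.34] t 37.8833
[-0.23762515  0.06467907 -1.66177195]
```

{"fn": "arm_command", "kwargs": {"delta_rot": [[0,0,0],[0,0,0],[0,0,0],[0,0,0]], "delta_pos": [[-0.001,0.001,0.004],[-0.001,0.001,0.009],[-0.001,0.001,0.012],[-0.001,0.001,0.012]], "gripper": [1,1,1,1]}}

```text
time: 38.22
position: [0.4889, 0.0464, 0.0918]
tool_rot: [0.631, 0.776, -0.0, -0.001]
ft_force: [-1.1, -0.2, -0.9]
grip_width: 0.0078
grip_force: 50.0
```

{"fn": "arm_command", "kwargs": {"delta_rot": [[0,0,0],[0,0,0],[0,0,0],[0,0,0]], "delta_pos": [[0,0,0.002],[0,0,0.004],[0,0,0.005],[0,0,0.005]], "gripper": [1,1,1,1]}}

```text
time: 38.55
position: [0.4898, 0.0463, 0.0879]
tool_rot: [0.631, 0.776, 0.0, 0.0]
ft_force: [-0.1, -0.3, 2.7]
grip_width: 0.0077
grip_force: 50.0
```

On the rollers at TCP 0.088, as expected. Now press.

{"fn": "arm_command", "kwargs": {"delta_rot": [[0,0,0],[0,0,0],[0,0,0],[0,0,0],[0,0,0],[0,0,0],[0,0,0]], "delta_pos": [[0,0,0.002],[0,0,0.004],[0,0,0.006],[0,0,0.008],[0,0,0.01],[0,0,0.012],[0,0,0.0125]], "gripper": [1,1,1,1,1,1,1]}}

```text
time: 39.13
position: [0.4896, 0.0464, 0.0761]
tool_rot: [0.63, 0.776, 0.0, 0.0]
ft_force: [-2.6, 0.9, 17.7]
grip_width: 0.0074
grip_force: 50.0
```

{"fn": "arm_command", "kwargs": {"delta_rot": [[0,0,0],[0,0,0],[0,0,0],[0,0,0],[0,0,0],[0,0,0],[0,0,0],[0,0,0],[0,0,0],[0,0,0]], "delta_pos": [[0,0,-0.001],[0,0,-0.001],[0,0,-0.001],[0,0,-0.02],[0,0,-0.045],[0,0,-0.045],[0,0,-0.045],[0,0,-0.045],[0,0,-0.045],[0,0,-0.045]], "gripper": [0.54,0.54,0.54,0.54,0.54,1,1,1,1,1], "grip_force": 15}}

```text
time: 39.97
position: [0.4886, 0.0464, 0.1191]
tool_rot: [0.631, 0.776, -0.001, -0.001]
ft_force: [0.3, -0.8, 0.5]
grip_width: 0.0014
grip_force: 0.0
```

{"fn": "arm_command", "kwargs": {"delta_rot": [[0,0,0],[0,0,0],[0,0,0],[0,0,0],[0,0,0]], "delta_pos": [[0,0,0.008],[0,0,0.013],[0,0,0.016],[0,0,0.019],[0,0,0.019]], "gripper": [1,1,1,1,1]}}

```text
time: 40.38
position: [0.4937, 0.0471, 0.104]
tool_rot: [0.631, 0.776, 0.004, 0.003]
ft_force: [-0.8, 5.6, 23.4]
grip_width: 0.0002
grip_force: 12.0
```

The tag's top stands at 0.104 under 23 N, which is home. I retreat and check.

{"fn": "arm_command", "kwargs": {"delta_rot": [[0,0,0],[0,0,0],[0,0,0],[0,0,0],[0,0,0],[0,0,0],[0,0,0],[0,0,0],[0,0,0],[0,0,0],[0,0,0],[0,0,0]], "delta_pos": [[0,0,-0.04],[0,0,-0.08],[0,0,-0.12],[-0.36,0,-0.12],[-0.36,0,-0.12],[-0.36,0,-0.12],[-0.36,0,-0.12],[-0.36,0,-0.12],[-0.36,0,-0.12],[-0.36,0,-0.12],[-0.36,0,-0.12],[-0.36,0,-0.12]], "gripper": [1,1,1,1,1,1,1,1,1,1,1,1]}}

```text
time: 41.38
position: [0.5633, -0.3105, 0.2198]
tool_rot: [0.632, 0.775, -0.001, 0.0]
ft_force: [0.2, 0.5, 0.3]
grip_width: 0.0005
grip_force: 0.0
```

{"fn": "arm_command", "kwargs": {"delta_rot": [[0,0,0],[0,0,0],[0,0,0]], "delta_pos": [[0,0,0],[0,0,0],[0,0,0]], "gripper": [1,1,1]}}

```text
time: 41.63
position: [0.5622, -0.305, 0.2197]
tool_rot: [0.631, 0.776, 0.0, -0.002]
ft_force: [-0.6, 0.8, 0.2]
grip_width: 0.0005
grip_force: 0.0
```

```bash
python3 - <<'E'
from h import *
loose()
C={n:viewer.camera(n) for n in("top","scene")}
f=lambda i,x,y,w,h:cv2.resize(i[y:y+h,x:x+w],(400,300),interpolation=cv2.INTER_CUBIC)
t,s=C["top"]["pixels"],C["scene"]["pixels"]
cv2.imwrite("pics/f.png",np.vstack([np.hstack([f(t,190,140,140,105),f(s,250,180,120,90)]),np.hstack([f(t,0,0,560,420),f(s,0,0,560,420)])]))
E
```

```text
(no output)
```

View pics/f.png

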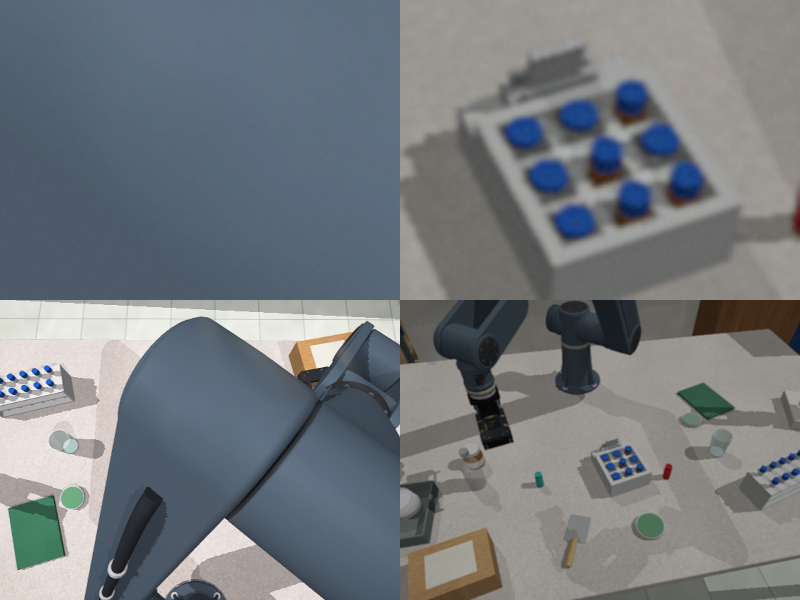

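The final view shows four vials home in the box and the tag seated in the clip at (555,65). The beaker, bottle and jar are standing, and no loose amber vial is left.

```bash
python3 -c "
from rig import robot
print(robot.hand_in())"
```

```text
the job is handed in; nothing more can be done
None
```

The job is handed in: all four loose vials are pushed fully home in free cells of their own, the tag is pressed fully down in the clip, and the beaker, bottle and jar are still standing; the hand-in gave no verdict.

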